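Make up two plaster-painting kits

TASK

Make up two painting kits from the stock on the table. Into the three-cell tray: the plaster hare in the wide cell, and the tall paint bottle and the open rinsing cup in the two small cells, one in each, either way round. Into the two-cell tray: the plaster whale in the wide cell and the squat paint jar in the small one. Stand everything upright, flat on the floor of its cell; the plaster figures are fragile, so do not drop them or tip them over, and leave the toadstool, the stack of discs and the brush pot where they are.

Things in the scene. Friction and masses are not known exactly. Their poses are not given: they have to be found in the camera images.
- hare: White plaster hare, crouching, with two long ears laid back along its back and a round tail: 100 mm long (x, head at +x), 44 mm wide (y), 70 mm high. A round body, widest (44 mm) 34 mm above the underside and full width for 12 mm either side of the origin along x; grasp it across y there. Origin: centre of the underside, z up. Loose, about 160 g.
- whale: White plaster whale with a smooth back, blunt head and two flat tail fins: 99 mm long (x, head at +x; 47 mm ahead and 52 mm behind the origin), 44 mm wide (y; tail fins 66 mm across), 56 mm high. A round body, widest (44 mm) 34 mm above the underside and full width for 12 mm either side of the origin along x; grasp it across y there. Origin: centre of the underside, z up. Loose, about 160 g.
- tall_bottle: Tall slim round white paint bottle with a blue cap: 36 mm diameter, 88 mm high, straight-sided up to 60 mm, then a shoulder and a 22 mm cap. Origin: centre of the underside, z up. Loose, about 90 g.
- squat_jar: Squat round white paint jar with a blue lid, closed: 50 mm diameter, 46 mm high, straight-sided all the way up. Origin: centre of the underside, z up. Loose, about 100 g.
- cup: Empty open white plastic rinsing cup: 46 mm diameter at the foot, 52 mm at the rim, 62 mm high, stiff 3 mm wall. Origin: centre of the underside, z up. Loose, about 40 g.
- tray3: Three-cell wooden tray, 160 (x) by 163 (y) mm, fixed to the table; floor 6 mm thick, walls and dividers 5 mm thick with their tops 20 mm above the table (14 mm above the floor). Wide cell 150 (x) by 76 (y) mm, centred at x 0, y -38.5 mm; two small cells 72.5 (x) by 72 (y) mm side by side, centred at x +38.75 and -38.75, y +40.5 mm. Origin: centre of the underside, on the table; z up.
- tray2: Two-cell long wooden tray, 211 (x) by 86 (y) mm, fixed to the table; floor, walls and heights as the other tray's. Wide cell 124 (x) by 76 (y) mm, centred at x -38.5 mm, y 0; small cell 72 (x) by 76 (y) mm, centred at x +64.5 mm, y 0. Origin: centre of the underside, on the table; z up.
- toadstool: Spare white plaster toadstool, cap 56 mm across, 58 mm high, standing among the stock; stays where it is. Origin: centre of the underside, z up. Loose.
- disc_stack: Stack of four white plaster discs, about 90 mm across and 46 mm high (one body), at the far side of the stock; stays where it is. Origin: centre of the underside, z up. 
- brush_pot: White pot of 68 mm diameter and 65 mm height with paint brushes standing in it (tips at about 120 mm), at the far side of the stock; stays where it is. Origin: centre of the underside, z up. 
Not all that is in view belongs to the job. Leave any brown or yellow look-alike of the cup alone.

How it is judged:
By the outcome, as a careful person would: the job done as asked, in the order asked, and still so for the second after the job is handed in, with the robot touching nothing.
It also fails if it takes over 115 s, if anything falls off the work surface, if the arm or the gripper's body presses on something with over 40 N, if the wrist force passes 120 N, or if a joint passes its speed limit or range.

ROBOT

A 7-joint arm with a two-finger parallel gripper is mounted at the origin on the work surface. World frame = base frame: x ahead of the robot, y to its left, z up, the work surface at z = 0. Lengths are in m, angles in rad, forces in N, time in s.
With the tool pointing down it reaches from about 0.4 to 0.85 m from the base axis. Payload 4.5 kg.
Tool frame: the origin (TCP) lies between the finger pads, 19 mm behind the fingertips; this is the grasp point; z points along the fingers, y is the line along which they close (so a half turn about z gives the same grasp; the last joint's range is limited). The gripper opens to 88 mm and grips with 3 to 60 N. Pads are 18 mm wide; open, the fingers measure 123 mm over their backs; the gripper's body (75 mm by 187 mm) begins 45 mm behind the grasp point.
Start: joints at [1.3, 0.689, -0.195, 1.565, 0.157, 0.902, -0.215], TCP at [0.188, -0.596, 0.257] pointing down, gripper open.
Joint ranges: [-3.01, 3.01], [-0.46, 2.08], [-1.47, 1.51], [0.13, 2.56], [-1, 4.14], [0.04, 2.09], [-2.66, 2.66]. Speed limits (rad/s): [2.57, 2.57, 3.14, 3.14, 3.14, 3.14, 3.14].

INTERFACE

Orientations are given as a unit quaternion [x, y, z, w].
In Python, from plant import r gives the robot as it stands.
- The arm moves only by the tool play_rows, never from a script. Its arguments are lists of equal length, an entry for each row: "translation": the shift along the tool's x, y, z in m, a list of three; "delta_rot": the turn, a rotation vector about the tool's x, y, z in degrees, a list of three; "grip": the opening, from -1 (shut) to 1 (fully open). In form: {"translation": [[x, y, z], ...], "delta_rot": [[rx, ry, rz], ...], "grip": [grip, ...]}. A call has 1 to 20 rows; each row shifts and turns the commanded pose from where the row before left it, along the tool's axes as they then stand; what a row does not reach is not made up. A row lasts 1/8 s, in which the tool goes at most 62.5 mm and 10.7 degrees, less where a joint would pass 70% of its speed; a pose out of reach is approached as far as the arm can. A call with a gripper value outside its range is refused whole. The fingers move at their own pace and stop on an object; "squeeze" is the grip in N (left out, the last holds). Time passes only in rows, so rows that do not move let the fingers close. It gives the time, the measured TCP pose, the force, the opening and the grip force at its end, in the units of the state.
- r.get_state(): the state, without advancing time (a new reading comes with each control period).
- r.snapshot(name): name is "side" or "top" or "wrist"; returns the picture (384x512x3 uint8, blue, green, red); there is no depth.
- r.get_calibration(name): a dict with "intrinsics" (3x3 intrinsics, pixels), "k1" (the pictures are not rectified: a ray, as slopes to the right and down, at radius r is drawn at 1 + k1 r^2 times it, then the intrinsics apply), "eye" and "rotation" of the camera in the world. Camera axes: x right, y up, looking along -z (the intrinsics and any distortion apply to the point x, -y, -z); pixel columns grow to the right and rows downward; lengths in m; the calibration is good to about 2 mm. A picture is of the moment at which its call begins: read the wrist's pose just before it. get_calibration takes no time and is no camera call; for the wrist camera it gives the pose at the moment of the call.
- r.finish_job(): hands the job in; it is judged then, once.
Trained networks look in the newest picture that a camera, given by its name, has taken for a name from the list of things; names that differ only in an ending like _2 or _b are one class to them, and where a whole thing is asked for, a point or a joint stands for the part that bears it (a point fixed in the world has none). Each returns a list of dicts, best first, with "confidence" (0 to 1); they miss things now and then, are a little off and sometimes report something else, mostly with a low value. They report only what shows in the picture. A call takes as long as a camera call. They do not tell look-alikes from the thing itself.
- r.look_for(camera, target): "point" ([x, y, z] in m, in world coordinates, good to about 4 mm: the middle of the surface that is visible of it).
- r.silhouettes(camera, target): "pixels" (384x512 bool, what is visible of it).
The state is a dict: "clock": time; "q": joint angles; "qd": joint speeds; "joint_torque": joint torques, N m; "tool_pos": TCP position; "eef_rot": TCP orientation; "contact_force": force on the tool from outside, world axes, zero at the start; "moment": the same for the moment, N m; "opening": opening from 0.0 (shut) to 1.0 (fully open); "finger_force": force on a finger pad.
Only numpy, scipy, OpenCV 4.12 (cv2) and the standard library are available. Lean on these libraries where they do the work, as an engineer would, in place of code of your own. Each camera call takes 0.05 s, during which the arm holds its last target. There are 200 camera calls.

## Working session

There is one attempt and no reset: what is moved stays moved. The work goes in short steps, Python scripts to look and compute and a tool call to move; the robot and the scene stay as the last step left them, time stands still between calls to the robot, and variables do not carry over. Pictures are saved under pics/ and viewed, at most 14 in all, crops included, and the job is handed in when it is done.

Besides the shell and the picture viewer there is one more tool, called as a command line: name --argument value ..., lists and objects as JSON in quotes. play_rows: Moves the arm, as the interface text tells. Its arguments: {"type":"object","properties":{"translation":{"type":"array","items":{"type":"array","items":{"type":"number"}}},"delta_rot":{"type":"array","items":{"type":"array","items":{"type":"number"}}},"grip":{"type":"array","items":{"type":"number"}},"squeeze":{"type":"number"}},"required":["translation","delta_rot","grip"]}

```bash
ls; mkdir -p pics; python3 - <<'E'
from plant import r
import cv2,numpy as np
for n in ("top","side","wrist"):
    im=r.snapshot(n); cv2.imwrite(f"pics/{n}0.png",im)
    c=r.get_calibration(n); print(n,c)
    for t in "hare whale tall_bottle squat_jar cup tray3 tray2 toadstool disc_stack brush_pot".split():
        print(t,[(np.round(d["point"],3).tolist(),round(d["confidence"],2)) for d in r.look_for(n,t)][:4])
print(r.get_state())
E
```

```text
pics
top {'intrinsics': array([[401.30296174,   0.        , 250.94307065],
       [  0.        , 401.30296174, 184.98631085],
       [  0.        ,   0.        ,   1.        ]]), 'k1': -0.022282334041160548, 'eye': array([ 0.55063457, -0.00747338,  1.10811143]), 'rotation': array([ 0.02989634, -0.02706454, -0.70464712,  0.70841101])}
hare [([0.442, -0.076, 0.052], 0.98)]
whale [([0.68, -0.069, 0.049], 0.66), ([0.441, -0.074, 0.055], 0.32)]
tall_bottle [([0.56, 0.087, 0.067], 0.65)]
squat_jar [([0.453, 0.095, 0.043], 0.85)]
cup [([0.837, 0.184, 0.032], 0.88), ([0.81, -0.034, 0.028], 0.84), ([0.694, 0.089, 0.015], 0.82)]
tray3 [([0.501, -0.287, 0.008], 0.68), ([0.55, 0.288, 0.012], 0.65)]
tray2 [([0.501, -0.287, 0.008], 0.68), ([0.55, 0.288, 0.012], 0.65)]
toadstool [([0.559, -0.088, 0.054], 0.91)]
disc_stack [([0.724, -0.196, 0.045], 0.97), ([0.562, 0.085, 0.065], 0.18)]
brush_pot [([0.561, -0.086, 0.051], 0.72), ([0.729, 0.208, 0.042], 0.61)]
side {'intrinsics': array([[467.20891516,   0.        , 247.54807474],
       [  0.        , 467.20891516, 196.03544525],
       [  0.        ,
[... 1282 characters left out ...]
1.65, 'q': array([ 1.2998226 ,  0.68908308, -0.19463778,  1.56527997,  0.15728863,
        0.90248418, -0.21507549]), 'qd': array([-0.00093598, -0.0010797 ,  0.00201646, -0.00055401,  0.00026122,
       -0.00027875,  0.0003326 ]), 'joint_torque': array([-1.43884945e-04, -5.27491021e+01, -1.26720093e+00, -1.53743595e+01,
       -5.19032206e-02, -7.03195728e-04,  2.54784823e-05]), 'tool_pos': array([ 0.18760708, -0.59621711,  0.25745959]), 'eef_rot': array([9.88406521e-01, 1.51830644e-01, 3.40548200e-05, 5.88389478e-05]), 'contact_force': array([-0.85618542,  0.49635038,  0.02523183]), 'moment': array([-0.0470029 , -0.02246271,  0.00797278]), 'finger_force': 0.0, 'opening': 0.9979695296388457}
```

View pics/top0.png

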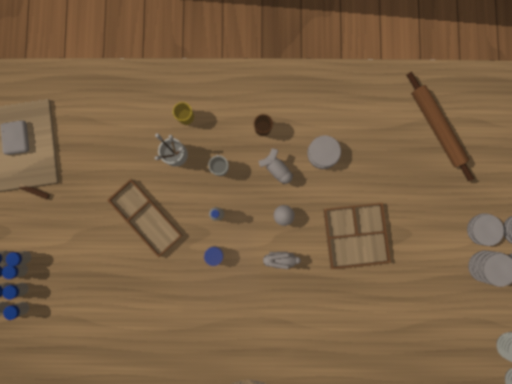

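View pics/side0.png

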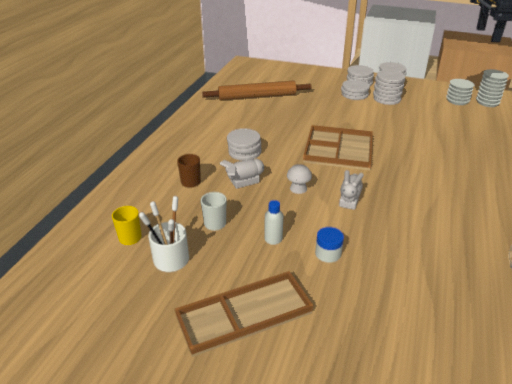

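play_rows --translation '[[0, 0, -0.02], [0, 0, -0.02], [0.02, -0.02, -0.01], [0.025, -0.035, 0], [0.025, -0.035, 0], [0.025, -0.035, 0], [0.025, -0.035, 0], [0.025, -0.035, 0], [0.025, -0.035, 0], [0.025, -0.035, 0], [0.025, -0.035, 0], [0.025, -0.035, 0], [0.025, -0.035, 0], [0.015, -0.035, 0], [0.01, -0.03, 0], [0, 0, 0], [0, 0, 0]]' --delta_rot '[[0, 0, 8.75], [0, 0, 8.65], [0, 0, 0], [0, 0, 0], [0, 0, 0], [0, 0, 0], [0, 0, 0], [0, 0, 0], [0, 0, 0], [0, 0, 0], [0, 0, 0], [0, 0, 0], [0, 0, 0], [0, 0, 0], [0, 0, 0], [0, 0, 0], [0, 0, 0]]' --grip '[1, 1, 1, 1, 1, 1, 1, 1, 1, 1, 1, 1, 1, 1, 1, 1, 1]'

```text
clock: 3.78
tool_pos: [0.4817, -0.162, 0.3075]
eef_rot: [1.0, -0.0, -0.0, 0.001]
contact_force: [1.0, -0.8, 0.1]
opening: 1.0
finger_force: 0.0
```

```bash
cat > h.py <<'E'
from plant import r
import cv2,numpy as np
from scipy.spatial.transform import Rotation as R
def proj(c,P):
    P=np.atleast_2d(P); p=R.from_quat(c["rotation"]).inv().apply(P-c["eye"])
    s=np.c_[p[:,0]/-p[:,2],-p[:,1]/-p[:,2]]
    s=s*(1+c["k1"]*(s**2).sum(1,keepdims=True)); K=c["intrinsics"]
    return np.c_[s[:,0]*K[0,0]+K[0,2],s[:,1]*K[1,1]+K[1,2]]
def ray(c,uv):
    uv=np.atleast_2d(np.asarray(uv,float)); K=c["intrinsics"]
    d=np.c_[(uv[:,0]-K[0,2])/K[0,0],(uv[:,1]-K[1,2])/K[1,1]]; s=d.copy()
    for _ in range(8): s=d/(1+c["k1"]*(s**2).sum(1,keepdims=True))
    return R.from_quat(c["rotation"]).apply(np.c_[s[:,0],-s[:,1],-np.ones(len(s))])
def onplane(c,uv,z):
    d=ray(c,uv); return c["eye"]+d*((z-c["eye"][2])/d[:,2])[:,None]
def tri(obs):
    A=np.zeros((3,3));b=np.zeros(3)
    for c,uv in obs:
        d=ray(c,uv)[0]; d/=np.linalg.norm(d); M=np.eye(3)-np.outer(d,d); A+=M; b+=M@c["eye"]
    return np.linalg.solve(A,b)
def cs(n): 
    q=r.get_calibration(n); return q,r.snapshot(n)
E
python3 - <<'E'
from h import *
import pickle
c,im=cs("wrist"); cv2.imwrite("pics/w1.png",im)
pickle.dump((c,im),open("w1.pkl","wb"))
for t in "hare whale tall_bottle squat_jar cup tray3 tray2 toadstool".split():
    print(t,[(np.round(d["point"],3).tolist(),round(d["confidence"],2)) for d in r.look_for("wrist",t)][:4])
E
```

```text
hare [([0.445, -0.087, 0.053], 0.7), ([0.505, 0.196, 0.006], 0.17)]
whale [([0.455, 0.086, 0.045], 0.21)]
tall_bottle [([0.562, 0.081, 0.064], 0.64)]
squat_jar [([0.455, 0.088, 0.046], 0.83)]
cup [([0.665, 0.075, 0.031], 0.6)]
tray3 [([0.513, -0.294, 0.007], 0.96), ([0.504, 0.194, 0.005], 0.54)]
tray2 [([0.513, -0.294, 0.007], 0.96), ([0.504, 0.194, 0.005], 0.54)]
toadstool [([0.558, -0.095, 0.052], 0.57)]
```

View pics/w1.png

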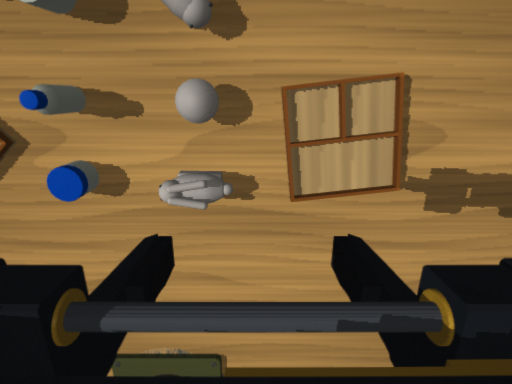

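play_rows --translation '[[0, -0.02, 0], [0, -0.04, 0], [0, -0.04, 0], [0, -0.04, 0], [0, -0.04, 0], [0, -0.04, 0], [0, -0.04, 0], [0, -0.03, 0], [0, -0.02, 0], [0, 0, 0], [0, 0, 0]]' --delta_rot '[[0, 0, 0], [0, 0, 0], [0, 0, 0], [0, 0, 0], [0, 0, 0], [0, 0, 0], [0, 0, 0], [0, 0, 0], [0, 0, 0], [0, 0, 0], [0, 0, 0]]' --grip '[1, 1, 1, 1, 1, 1, 1, 1, 1, 1, 1]'

```text
clock: 5.6
tool_pos: [0.4817, 0.1478, 0.3073]
eef_rot: [1.0, -0.0, -0.0, 0.001]
contact_force: [-0.0, 0.4, -0.1]
opening: 1.0
finger_force: 0.0
```

```bash
python3 - <<'E'
from h import *
import pickle
c,im=cs("wrist"); cv2.imwrite("pics/w2.png",im)
pickle.dump((c,im),open("w2.pkl","wb"))
for t in "hare whale tall_bottle squat_jar cup tray3 tray2 toadstool".split():
    print(t,[(np.round(d["point"],3).tolist(),round(d["confidence"],2)) for d in r.look_for("wrist",t)][:4])
E
```

```text
hare [([0.447, -0.072, 0.054], 0.85)]
whale [([0.662, -0.077, 0.044], 0.67)]
tall_bottle [([0.564, 0.097, 0.069], 0.9)]
squat_jar [([0.457, 0.096, 0.045], 0.94)]
cup [([0.663, 0.091, 0.034], 0.71)]
tray3 [([0.558, 0.299, 0.001], 0.98), ([0.481, -0.214, 0.014], 0.64)]
tray2 [([0.558, 0.299, 0.001], 0.98), ([0.481, -0.214, 0.014], 0.64)]
toadstool [([0.556, -0.084, 0.05], 0.68)]
```

View pics/w2.png

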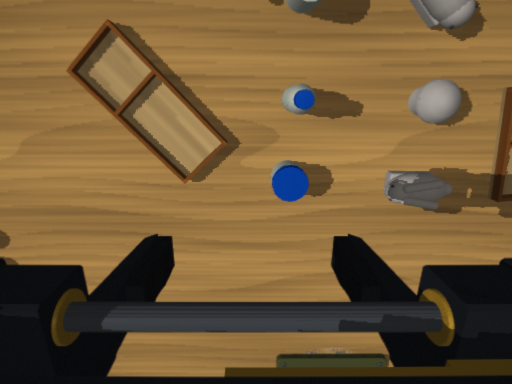

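play_rows --translation '[[0.01, 0.01, 0], [0.025, 0.015, 0], [0.03, 0.015, 0], [0.03, 0.015, 0], [0.03, 0.015, 0], [0.015, 0.01, 0], [0, 0, 0], [0, 0, 0]]' --delta_rot '[[0, 0, 0], [0, 0, 0], [0, 0, 0], [0, 0, 0], [0, 0, 0], [0, 0, 0], [0, 0, 0], [0, 0, 0]]' --grip '[1, 1, 1, 1, 1, 1, 1, 1]'

```text
clock: 7.05
tool_pos: [0.6212, 0.0695, 0.3072]
eef_rot: [1.0, 0.001, -0.0, -0.0]
contact_force: [0.1, 0.3, -0.1]
opening: 0.999
finger_force: 0.0
```

```bash
python3 - <<'E'
from h import *
import pickle
c,im=cs("wrist"); cv2.imwrite("pics/w3.png",im)
pickle.dump((c,im),open("w3.pkl","wb"))
E
```

```text
(no output)
```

View pics/w3.png

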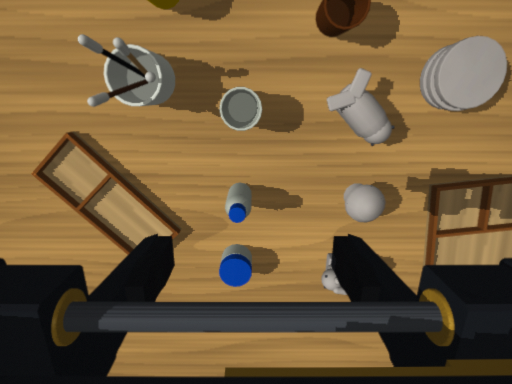

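play_rows --translation '[[0, 0.01, 0], [0, 0.03, 0], [0, 0.04, 0], [0, 0.04, 0], [0, 0.03, 0], [0, 0.01, 0], [0, 0, 0], [0, 0, 0]]' --delta_rot '[[0, 0, 0], [0, 0, 0], [0, 0, 0], [0, 0, 0], [0, 0, 0], [0, 0, 0], [0, 0, 0], [0, 0, 0]]' --grip '[1, 1, 1, 1, 1, 1, 1, 1]'

```text
clock: 8.1
tool_pos: [0.6221, -0.0885, 0.3075]
eef_rot: [1.0, 0.002, 0.0, -0.001]
contact_force: [-0.2, -0.6, 0.3]
opening: 0.998
finger_force: 0.0
```

```bash
python3 - <<'E'
from h import *
import pickle
c,im=cs("wrist"); cv2.imwrite("pics/w4.png",im)
pickle.dump((c,im),open("w4.pkl","wb"))
V={i:pickle.load(open(f"w{i}.pkl","rb")) for i in (1,2,3,4)}
# blue blobs & grey blobs
def blobs(im,kind):
    h=cv2.cvtColor(im,cv2.COLOR_BGR2HSV)
    if kind=="blue": m=((h[...,0]>105)&(h[...,0]<130)&(h[...,1]>140)&(h[...,2]>60))
    else: m=(h[...,1]<70)&(h[...,2]>75)
    m=m.astype(np.uint8); m[232:]=0
    n,l,s,ce=cv2.connectedComponentsWithStats(m)
    out=[]
    for i in range(1,n):
        if s[i,4]>100:
            pts=np.argwhere(l==i)[:,::-1].astype(np.float32)
            out.append((s[i,:5].tolist(),ce[i].round(1).tolist(),pts))
    return out
for i,(c,im) in V.items():
    print(i,c["eye"].round(4), R.from_quat(c["rotation"]).apply([0,0,-1]).round(3))
    for k in("blue","grey"):
        for b in blobs(im,k): print("  ",k,b[0],b[1],onplane(c,[b[1]],.04)[0].round(4))
# trays
def fit(c,uv):
    P=onplane(c,uv,0.02)[:,:2]; print(P.round(4).tolist(), [round(float(np.linalg.norm(P[i]-P[(i+1)%4])),4) for i in range(4)],"ctr",P.mean(0).round(4)); return P
P=fit(V[1][0],[(283,88),(403,74),(402,188),(292,200)]); e=(P[1]-P[0]+P[2]-P[3]);print("yaw",np.degrees(np.arctan2(e[1],e[0])))
P=fit(V[2][0],[(110,20),(239,142),(187,182),(69,71)]); e=(P[0]-P[1]+P[3]-P[2]);print("yaw",np.degrees(np.arctan2(e[1],e[0])))
E
```

```text
1 [ 0.5633 -0.1618  0.4353] [-0.314 -0.001 -0.949]
   blue [20, 90, 27, 19, 340] [30.5, 98.7] [0.5599 0.1213 0.04  ]
   blue [47, 165, 41, 36, 1106] [66.7, 182.6] [0.4484 0.0964 0.04  ]
   grey [162, 0, 46, 26, 766] [187.6, 9.5] [ 0.6591 -0.0863  0.04  ]
   grey [175, 78, 41, 45, 1372] [194.8, 99.7] [ 0.5582 -0.0888  0.04  ]
   grey [32, 84, 48, 30, 378] [50.0, 93.8] [0.5658 0.0949 0.04  ]
   grey [66, 161, 26, 8, 108] [79.7, 163.8] [0.4751 0.0733 0.04  ]
   grey [159, 171, 74, 38, 1893] [193.2, 189.4] [ 0.4385 -0.0794  0.04  ]
2 [0.5634 0.1481 0.4352] [-0.314 -0.001 -0.949]
   blue [294, 90, 21, 20, 318] [303.8, 99.1] [0.5592 0.0824 0.04  ]
   blue [272, 165, 37, 36, 1025] [289.7, 182.8] [0.4483 0.0959 0.04  ]
   grey [286, 0, 32, 12, 154] [297.0, 3.3] [0.6656 0.0959 0.04  ]
   grey [410, 0, 65, 28, 1349] [444.3, 11.1] [ 0.6584 -0.0777  0.04  ]
   grey [408, 79, 54, 44, 1757] [435.5, 100.7] [ 0.5577 -0.0863  0.04  ]
   grey [282, 84, 33, 30, 421] [293.4, 97.5] [0.5611 0.0957 0.04  ]
   grey [271, 161, 28, 22, 132] [281.2, 166.5] [0.4715 0.1084 0.04  ]
   grey [384, 171, 68, 38, 1802
[... 867 characters left out ...]
 4218] [341.7, 73.7] [ 0.7303 -0.1983  0.04  ]
   grey [0, 47, 62, 60, 2470] [31.1, 79.4] [0.7225 0.1903 0.04  ]
   grey [200, 69, 72, 75, 2417] [238.3, 109.3] [ 0.687  -0.0695  0.04  ]
   grey [90, 87, 51, 44, 1061] [115.0, 110.3] [0.6852 0.0896 0.04  ]
   grey [104, 183, 45, 37, 611] [128.9, 197.4] [0.5664 0.0865 0.04  ]
   grey [235, 184, 39, 39, 1132] [253.9, 203.2] [ 0.5586 -0.0904  0.04  ]
[[0.5728, -0.2026], [0.5905, -0.359], [0.4344, -0.3823], [0.4157, -0.2211]] [0.1574, 0.1578, 0.1623, 0.1582] ctr [ 0.5034 -0.2912]
yaw -83.45446812115955
[[0.6529, 0.3245], [0.5018, 0.1664], [0.4437, 0.243], [0.5942, 0.3868]] [0.2188, 0.0961, 0.2082, 0.0856] ctr [0.5481 0.2802]
yaw 45.029085470195064
```

View pics/w4.png

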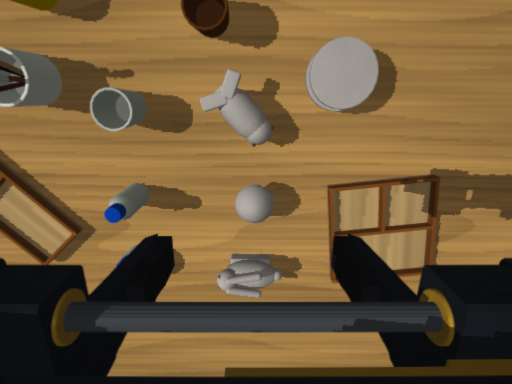

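```bash
python3 - <<'E'
from h import *
import pickle
V={i:pickle.load(open(f"w{i}.pkl","rb")) for i in (1,2,3,4)}
C={i:V[i][0] for i in V}
c,im=cs("top"); C["t"]=c; V["t"]=(c,im)
def T(name,obs):
    P=tri([(C[k],[uv]) for k,uv in obs]); print(name,P.round(4),[(proj(C[k],P)[0]-uv).round(1).tolist() for k,uv in obs])
T("cap",[(1,(30.5,98.7)),(2,(303.8,99.1)),(3,(237,212.6)),(4,(114.8,212.7))])
T("lid",[(1,(66.7,182.6)),(2,(289.7,182.8))])
T("cuprim",[(3,(241,108.5)),(4,(112,109))])
def rect(k,seed,z):
    c,im=V[k]; h=cv2.cvtColor(im,cv2.COLOR_BGR2HSV); m=((h[...,1]<80)&(h[...,2]>65)).astype(np.uint8)
    n,l,s,ce=cv2.connectedComponentsWithStats(m); i=l[seed[1],seed[0]]
    p=np.argwhere(l==i)[:,::-1]; P=onplane(c,p,z)[:,:2]*1000
    ctr,sz,a=cv2.minAreaRect(P.astype(np.float32)); 
    b=cv2.boxPoints((ctr,sz,a)); e=b[1]-b[0]; f=b[2]-b[1]; L=e if np.linalg.norm(e)>np.linalg.norm(f) else f
    w,v=np.linalg.eigh(np.cov(P.T))
    an=lambda x:np.degrees(np.arctan2(x[1],x[0]))%180
    print(k,i,len(p),"ctr",np.round(ctr,1),"sz",np.round(sz,1),"yaw",an(L).round(1),"pca",an(v[:,1]).round(1),P.mean(0).round(1))
print("hare"); [rect(k,s,.035) for k,s in ((1,(193,189)),(2,(415,188)),("t",(282,261)))]
print("whale"); [rect(k,s,.035) for k,s in ((3,(361,112)),(4,(240,112)),("t",(278,167)))]
print("cup"); [rect(k,s,.03) for k,s in (("t",(218,165)),)]
E
```

```text
cap [0.5601 0.0894 0.0829] [[1.1, 0.2], [0.1, -0.5], [-0.1, 0.2], [-0.8, 0.2]]
lid [0.4485 0.096  0.0406] [[0.0, 0.0], [0.0, -0.0]]
cuprim [0.6877 0.0838 0.0606] [[-0.0, -0.0], [0.0, 0.0]]
hare
1 32 2058 ctr [436.2 -81.2] sz [ 55.  104.4] yaw 90.0 pca 97.9 [437.7 -80. ]
2 7 1942 ctr [438.7 -85.2] sz [100.   51.4] yaw 79.8 pca 78.4 [438.8 -83.3]
t 131 469 ctr [438.7 -79.6] sz [41.9 87.3] yaw 90.3 pca 90.4 [439.4 -79.3]
whale
3 4 2516 ctr [683.6 -77.9] sz [95.7 65.7] yaw 43.9 pca 40.0 [685.3 -72.3]
4 3 2468 ctr [681.8 -72. ] sz [98.7 65.4] yaw 43.4 pca 44.3 [686.1 -69.6]
t 0 182071 ctr [638.7 -13.2] sz [1046.9 1445.1] yaw 90.2 pca 93.5 [637.4  -3.4]
cup
t 61 359 ctr [691.6  86.6] sz [54.7 54.2] yaw 0.6 pca 47.5 [691.2  86.3]
```

play_rows --translation '[[-0.02, 0, 0], [-0.04, 0, 0], [-0.04, -0.003, 0], [-0.04, -0.003, 0], [-0.03, 0, 0], [-0.014, 0, 0], [0, 0, 0], [0, 0, 0.01], [0, 0, 0.01], [0, 0, 0.01], [0, 0, 0.01], [0, 0, 0.01], [0, 0, 0], [0, 0, 0], [0, 0, 0], [0, 0, 0], [0, 0, 0]]' --delta_rot '[[0, 0, 0], [0, 0, 0], [0, 0, 0], [0, 0, 0], [0, 0, 0], [0, 0, 0], [0, 0, -10], [0, 0, -10], [0, 0, -10], [0, 0, -10], [0, 0, -10], [0, 0, -10], [0, 0, -10], [0, 0, -10], [0, 0, -10], [0, 0, 0], [0, 0, 0]]' --grip '[1, 1, 1, 1, 1, 1, 1, 1, 1, 1, 1, 1, 1, 1, 1, 1, 1]'

```text
clock: 10.32
tool_pos: [0.4385, -0.0848, 0.2574]
eef_rot: [0.708, 0.707, 0.0, 0.0]
contact_force: [0.0, 0.5, 0.1]
opening: 1.003
finger_force: 0.0
```

```bash
python3 - <<'E'
from h import *
import pickle
s=r.get_state();c,im=cs("wrist"); cv2.imwrite("pics/w5.png",cv2.resize(im[60:330,100:410],None,fx=2,fy=2))
pickle.dump((c,im),open("w5.pkl","wb")); print(s["tool_pos"],s["eef_rot"],s["q"].round(2),s["clock"],c["eye"])
h=cv2.cvtColor(im,cv2.COLOR_BGR2HSV)
print(proj(c,[[.438,-.082,.034],[.438,-.032,.034],[.438,-.132,.034]]))
E
```

```text
[ 0.43854604 -0.08475648  0.25742341] [7.07698315e-01 7.06514674e-01 3.01262560e-04 1.41985348e-04] [ 0.47  0.51 -0.57  2.07  0.43  0.68 -0.39] 10.325 [ 0.43883363 -0.00320901  0.38535374]
[[251.93238873 164.67117662]
 [251.86569543 122.31650636]
 [251.99369551 203.52124552]]
```

View pics/w5.png

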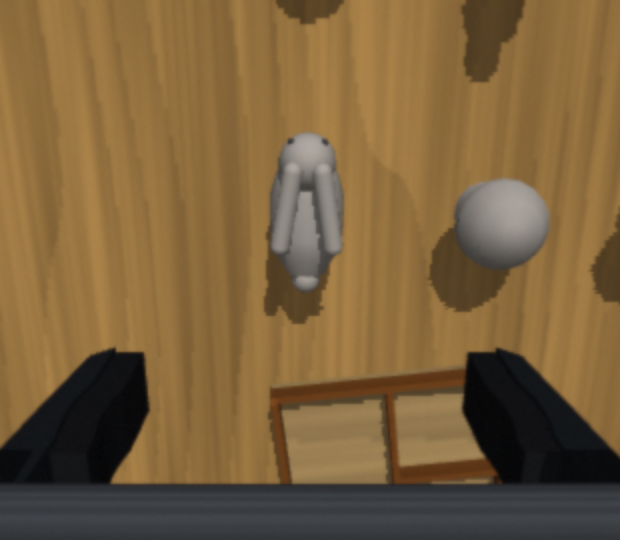

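play_rows --translation '[[0, 0.0015, 0.02], [0, 0, 0.04], [0, 0, 0.045], [0, 0, 0.045], [0, 0, 0.04], [0, 0, 0.02], [0, 0, 0.011], [0, 0, 0], [0, 0, 0], [0, 0, 0], [0, 0, 0], [0, 0, 0], [0, 0, 0]]' --delta_rot '[[0, 0, 0], [0, 0, 0], [0, 0, 0], [0, 0, 0], [0, 0, 0], [0, 0, 0], [0, 0, 0], [0, 0, 0], [0, 0, 0], [0, 0, 0], [0, 0, 0], [0, 0, 0], [0, 0, 0]]' --grip '[1, 1, 1, 1, 1, 1, 1, 1, 0, 0, -0.2, -0.2, -0.2]' --squeeze 15

```text
clock: 12.0
tool_pos: [0.441, -0.0855, 0.0403]
eef_rot: [0.707, 0.707, -0.001, -0.001]
contact_force: [-0.9, 0.7, 1.4]
opening: 0.496
finger_force: 15.0
```

play_rows --translation '[[0, 0, -0.005], [0, 0, -0.015], [0, 0, -0.03], [0, 0, -0.03], [-0.02, 0.002, -0.03], [-0.03, 0.003, -0.01], [-0.03, 0.003, 0], [-0.03, 0.003, 0], [-0.03, 0.003, 0], [-0.03, 0.003, 0], [-0.025, 0.003, 0], [-0.0155, 0.001, 0], [0, 0, 0], [0, 0, 0]]' --delta_rot '[[0, 0, 0], [0, 0, 0], [0, 0, 0], [0, 0, 0], [0, 0, 0], [0, 0, 0], [0, 0, 0], [0, 0, 0], [0, 0, 0], [0, 0, 0], [0, 0, 0], [0, 0, 0], [0, 0, -6.5], [0, 0, 0]]' --grip '[-0.2, -0.2, -0.2, -0.2, -0.2, -0.2, -0.2, -0.2, -0.2, -0.2, -0.2, -0.2, -0.2, -0.2]' --squeeze 18

```text
clock: 13.75
tool_pos: [0.4624, -0.2954, 0.1598]
eef_rot: [0.666, 0.746, -0.001, -0.002]
contact_force: [-0.2, 0.2, -2.2]
opening: 0.497
finger_force: 18.0
```

```bash
python3 - <<'E'
from h import *
import pickle
s=r.get_state();c,im=cs("wrist"); cv2.imwrite("pics/w6.png",im)
pickle.dump((c,im),open("w6.pkl","wb")); print(s["tool_pos"],s["eef_rot"],s["opening"],s["q"].round(2))
for q in (c,r.get_calibration("top")):
  a=np.radians(-83.45);X=np.array([np.cos(a),np.sin(a)]);Y=np.array([-X[1],X[0]]);t=np.array([.5034,-.2912])
  print(proj(q,[np.r_[t+X*i*.08+Y*j*.0815,.02] for i,j in ((1,1),(-1,1),(-1,-1),(1,-1))]).round(1).tolist())
E
```

```text
[ 0.46238466 -0.29542979  0.15981641] [ 0.66569711  0.74621965 -0.00077561 -0.00173072] 0.4974316626080387 [ 0.9   0.82 -0.71  1.87  0.77  0.76 -0.14]
[[372.2, 262.3], [395.5, 99.1], [206.3, 98.9], [213.8, 261.9]]
[[382.9, 202.2], [324.5, 208.6], [331.9, 269.2], [391.0, 262.5]]
```

View pics/w6.png

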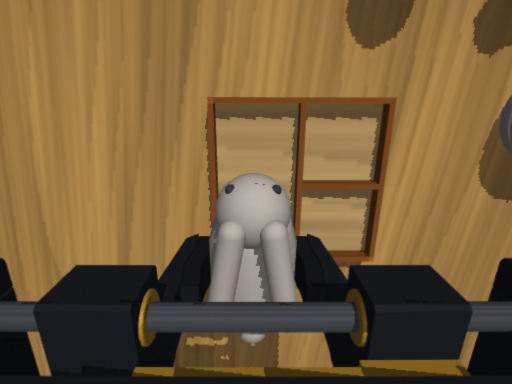

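play_rows --translation '[[0, 0, 0.01], [0, 0, 0.025], [0, 0, 0.03], [0, 0, 0.025], [0, 0, 0.012], [0, 0, 0.006], [0, 0, 0.003], [0, 0, 0.001], [0, 0, 0]]' --delta_rot '[[0, 0, 0], [0, 0, 0], [0, 0, 0], [0, 0, 0], [0, 0, 0], [0, 0, 0], [0, 0, 0], [0, 0, 0], [0, 0, 0]]' --grip '[-0.2, -0.2, -0.2, -0.2, -0.2, -0.2, -0.2, -0.2, -0.2]'

```text
clock: 14.92
tool_pos: [0.4626, -0.2961, 0.0485]
eef_rot: [0.666, 0.746, -0.001, -0.001]
contact_force: [0.3, -0.3, -1.3]
opening: 0.493
finger_force: 18.0
```

play_rows --translation '[[0, 0, 0.001], [0, 0, 0.0007], [0, 0, 0], [0, 0, 0]]' --delta_rot '[[0, 0, 0], [0, 0, 0], [0, 0, 0], [0, 0, 0]]' --grip '[-0.2, -0.2, -0.2, -0.2]'

```text
clock: 15.42
tool_pos: [0.4624, -0.2959, 0.0464]
eef_rot: [0.665, 0.746, -0.001, -0.001]
contact_force: [-0.1, -0.4, -0.7]
opening: 0.492
finger_force: 18.0
```

play_rows --translation '[[0, 0, 0.0006], [0, 0, 0], [0, 0, 0], [0, 0, 0], [0, 0, 0], [0, 0, -0.01], [0, 0, -0.03], [0, 0, -0.035], [0, 0, -0.035], [0, 0, -0.03], [0, 0, 0], [0, 0, 0]]' --delta_rot '[[0, 0, 0], [0, 0, 0], [0, 0, 0], [0, 0, 0], [0, 0, 0], [0, 0, 0], [0, 0, 0], [0, 0, 0], [0, 0, 0], [0, 0, 0], [0, 0, 0], [0, 0, 0]]' --grip '[-0.2, -0.2, 0.05, 0.25, 0.4, 0.4, 0.4, 0.4, 0.4, 0.4, 1, 1]'

```text
clock: 16.92
tool_pos: [0.4622, -0.296, 0.1854]
eef_rot: [0.665, 0.746, -0.001, -0.002]
contact_force: [-0.2, -0.1, -1.0]
opening: 0.903
finger_force: 0.0
```

```bash
python3 - <<'E'
from h import *
s=r.get_state();c,im=cs("wrist"); cv2.imwrite("pics/w7.png",im); print(s["tool_pos"],s["eef_rot"],s["clock"])
E
```

```text
[ 0.46217606 -0.2959662   0.18536812] [ 0.66546791  0.74642366 -0.00132157 -0.00156101] 16.925
```

View pics/w7.png

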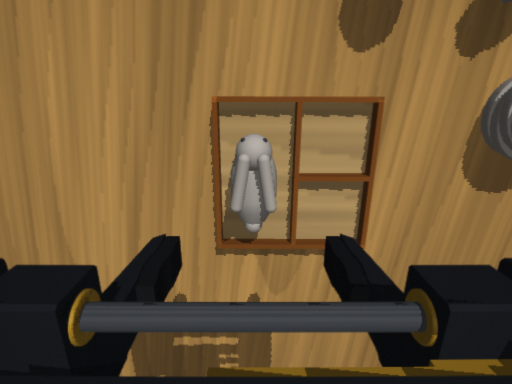

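play_rows --translation '[[0.01, 0.003, 0], [0.025, 0.009, 0], [0.035, 0.013, 0], [0.035, 0.013, 0], [0.035, 0.013, 0], [0.035, 0.013, 0], [0.035, 0.013, 0], [0.035, 0.013, 0], [0.035, 0.013, 0], [0.035, 0.013, 0], [0.03, 0.013, 0], [0.02, 0.009, 0], [0.007, 0.003, 0], [0, 0, 0], [0, 0, 0]]' --delta_rot '[[0, 0, 0], [0, 0, 0], [0, 0, 0], [0, 0, 0], [0, 0, 0], [0, 0, 0], [0, 0, 0], [0, 0, 0], [0, 0, 0], [0, 0, 0], [0, 0, 0], [0, 0, 0], [0, 0, 0], [0, 0, 0], [0, 0, 0]]' --grip '[1, 1, 1, 1, 1, 1, 1, 1, 1, 1, 1, 1, 1, 1, 1]'

```text
clock: 18.85
tool_pos: [0.5599, 0.0884, 0.1851]
eef_rot: [0.666, 0.746, -0.002, -0.001]
contact_force: [-0.4, -0.1, -0.2]
opening: 1.0
finger_force: 0.0
```

```bash
cat >> h.py <<'E'
def blue(im):
    h=cv2.cvtColor(im,cv2.COLOR_BGR2HSV)
    m=((h[...,0]>105)&(h[...,0]<130)&(h[...,1]>140)&(h[...,2]>60)).astype(np.uint8)
    n,l,s,ce=cv2.connectedComponentsWithStats(m)
    return [(s[i].tolist(),ce[i]) for i in range(1,n) if s[i,4]>80]
E
python3 - <<'E'
from h import *
s=r.get_state();c,im=cs("wrist"); print(s["tool_pos"],s["eef_rot"],s["clock"])
for b,ce in blue(im): print(b,ce,onplane(c,ce,.082).round(4))
print(proj(c,[[.56,.0895,.082]]))
E
```

```text
[0.55989669 0.08838162 0.18512022] [ 0.66593011  0.74601105 -0.00181839 -0.0011375 ] 18.85
[108, 138, 57, 54, 2386] [135.89186924 163.96479464] [[0.4638 0.1077 0.082 ]]
[240, 183, 27, 30, 624] [252.80929487 198.03525641] [[0.5597 0.0899 0.082 ]]
[[253.13856426 198.57925496]]
```

play_rows --translation '[[0.0015, 0, 0.015], [0, 0, 0.03], [0, 0, 0.03], [0, 0, 0.03], [0, 0, 0.02], [0, 0, 0.01], [0, 0, 0.002], [0, 0, 0], [0, 0, 0], [0, 0, 0], [0, 0, 0], [0, 0, 0], [0, 0, 0]]' --delta_rot '[[0, 0, 0], [0, 0, 0], [0, 0, 0], [0, 0, 0], [0, 0, 0], [0, 0, 0], [0, 0, 0], [0, 0, 0], [0, 0, 0], [0, 0, 0], [0, 0, 0], [0, 0, 0], [0, 0, 0]]' --grip '[1, 1, 1, 1, 1, 1, 1, 0, -0.5, -0.5, -0.5, -0.5, -0.5]' --squeeze 15

```text
clock: 20.52
tool_pos: [0.5597, 0.0913, 0.0485]
eef_rot: [0.665, 0.746, -0.001, -0.001]
contact_force: [0.3, -1.1, 0.7]
opening: 0.401
finger_force: 15.0
```

play_rows --translation '[[0, 0, -0.01], [0, 0, -0.03], [0, 0, -0.03], [0, 0, -0.03], [-0.015, -0.002, -0.03], [-0.03, -0.004, -0.01], [-0.035, -0.005, 0], [-0.035, -0.005, 0], [-0.035, -0.005, 0], [-0.035, -0.005, 0], [-0.035, -0.005, 0], [-0.035, -0.005, 0], [-0.035, -0.005, 0], [-0.035, -0.005, 0], [-0.035, -0.005, 0], [-0.03, -0.005, 0], [-0.02, -0.003, 0], [-0.004, -0.0004, 0], [0, 0, 0], [0, 0, 0]]' --delta_rot '[[0, 0, 0], [0, 0, 0], [0, 0, 0], [0, 0, 0], [0, 0, 0], [0, 0, 0], [0, 0, 0], [0, 0, 0], [0, 0, 0], [0, 0, 0], [0, 0, 0], [0, 0, 0], [0, 0, 0], [0, 0, 0], [0, 0, 0], [0, 0, 0], [0, 0, 0], [0, 0, 0], [0, 0, 0], [0, 0, 0]]' --grip '[-0.5, -0.5, -0.5, -0.5, -0.5, -0.5, -0.5, -0.5, -0.5, -0.5, -0.5, -0.5, -0.5, -0.5, -0.5, -0.5, -0.5, -0.5, -0.5, -0.5]'

```text
clock: 23.02
tool_pos: [0.5488, -0.3252, 0.1888]
eef_rot: [0.665, 0.747, -0.001, -0.001]
contact_force: [0.8, 0.4, -1.0]
opening: 0.397
finger_force: 15.0
```

play_rows --translation '[[-0.001, 0, 0.015], [0, 0, 0.03], [0, 0, 0.03], [0, 0, 0.03], [0, 0, 0.015], [0, 0, 0.008], [0, 0, 0.003], [0, 0, 0.0015], [0, 0, 0.001], [0, 0, 0], [0, 0, 0]]' --delta_rot '[[0, 0, 0], [0, 0, 0], [0, 0, 0], [0, 0, 0], [0, 0, 0], [0, 0, 0], [0, 0, 0], [0, 0, 0], [0, 0, 0], [0, 0, 0], [0, 0, 0]]' --grip '[-0.5, -0.5, -0.5, -0.5, -0.5, -0.5, -0.5, -0.5, -0.5, -0.5, -0.5]'

```text
clock: 24.4
tool_pos: [0.5483, -0.3279, 0.0552]
eef_rot: [0.665, 0.746, -0.001, -0.001]
contact_force: [-0.6, 0.5, -0.8]
opening: 0.397
finger_force: 15.0
```

play_rows --translation '[[0, 0, 0.0008], [0, 0, 0], [0, 0, 0], [0, 0, 0], [0, 0, -0.01], [0, 0, -0.03], [0, 0, -0.035], [0, 0, -0.035], [0, 0, -0.025], [0.015, 0.007, -0.005]]' --delta_rot '[[0, 0, 0], [0, 0, 0], [0, 0, 0], [0, 0, 0], [0, 0, 0], [0, 0, 0], [0, 0, 0], [0, 0, 0], [0, 0, 0], [0, 0, 0]]' --grip '[-0.5, -0.1, 0.25, 0.25, 0.25, 0.25, 0.25, 0.25, 0.25, 1]'

```text
clock: 25.65
tool_pos: [0.5545, -0.3132, 0.1962]
eef_rot: [0.667, 0.745, -0.001, 0.001]
contact_force: [0.2, 0.3, -0.5]
opening: 0.713
finger_force: 0.0
```

play_rows --translation '[[0.025, 0.012, 0], [0.034, 0.016, 0], [0.034, 0.016, 0], [0.034, 0.016, 0], [0.034, 0.016, 0], [0.034, 0.016, 0], [0.034, 0.016, 0], [0.034, 0.016, 0], [0.034, 0.016, 0], [0.034, 0.016, 0], [0.027, 0.016, 0], [0.015, 0.009, 0], [0.005, 0.003, 0], [0, 0, 0], [0, 0, 0]]' --delta_rot '[[0, 0, 0], [0, 0, 0], [0, 0, 0], [0, 0, 0], [0, 0, 0], [0, 0, 0], [0, 0, 0], [0, 0, 0], [0, 0, 0], [0, 0, 0], [0, 0, 0], [0, 0, 0], [0, 0, 0], [0, 0, 0], [0, 0, 0]]' --grip '[1, 1, 1, 1, 1, 1, 1, 1, 1, 1, 1, 1, 1, 1, 1]'

```text
clock: 27.52
tool_pos: [0.6933, 0.0827, 0.1936]
eef_rot: [0.666, 0.746, -0.002, -0.001]
contact_force: [0.5, 0.1, -0.3]
opening: 1.002
finger_force: 0.0
```

```bash
python3 - <<'E'
from h import *
s=r.get_state();c,im=cs("wrist"); print(s["tool_pos"],s["eef_rot"],s["clock"])
im2=im.copy()
for p,col in (([.6877,.0838,.061],(0,0,255)),([.6916,.0866,.061],(0,255,0))):
    x=proj(c,[p])[0]; print(x); cv2.circle(im2,tuple(int(v) for v in x.round()),2,col,-1)
cv2.imwrite("pics/w8.png",im2)
t=r.get_calibration("top"); ti=r.snapshot("top"); si=r.snapshot("side"); cv2.imwrite("pics/top8.png",ti);cv2.imwrite("pics/side8.png",si)
E
```

```text
[0.6933091  0.08266164 0.19362619] [ 0.66611815  0.74584393 -0.00163472 -0.00087747] 27.525
[247.00217801 187.27891782]
[251.56177761 184.84240821]
```

View pics/w8.png

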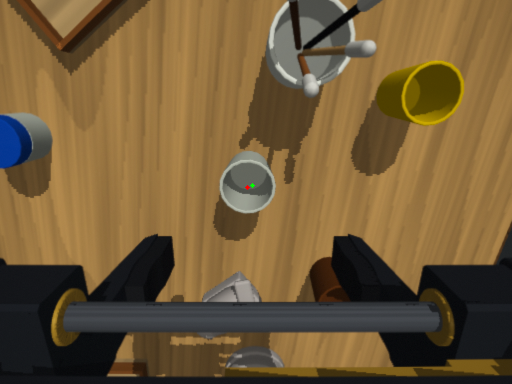

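play_rows --translation '[[0.002, -0.003, 0.01], [0, -0.002, 0.025], [0, 0, 0.03], [0, 0, 0.03], [0, 0, 0.03], [0, 0, 0.015], [0, 0, 0.007], [0, 0, 0.002], [0, 0, 0], [0, 0, 0], [0, 0, 0], [0, 0, 0], [0, 0, 0]]' --delta_rot '[[0, 0, 0], [0, 0, 0], [0, 0, 0], [0, 0, 0], [0, 0, 0], [0, 0, 0], [0, 0, 0], [0, 0, 0], [0, 0, 0], [0, 0, 0], [0, 0, 0], [0, 0, 0], [0, 0, 0]]' --grip '[1, 1, 1, 1, 1, 1, 1, 1, 0.3, -0.1, -0.1, -0.1, -0.1]' --squeeze 9

```text
clock: 29.3
tool_pos: [0.6879, 0.0859, 0.045]
eef_rot: [0.665, 0.746, -0.001, -0.001]
contact_force: [-0.0, 0.4, 1.2]
opening: 0.552
finger_force: 8.9
```

play_rows --translation '[[0, 0, -0.01], [0, 0, -0.03], [0, 0, -0.03], [0, 0, -0.03], [-0.01, -0.005, -0.03], [-0.025, -0.015, -0.01], [-0.03, -0.018, 0], [-0.03, -0.018, 0], [-0.03, -0.018, 0], [-0.03, -0.018, 0], [-0.03, -0.018, 0], [-0.03, -0.018, 0], [-0.03, -0.018, 0], [-0.03, -0.018, 0], [-0.023, -0.014, 0], [-0.013, -0.007, 0], [-0.003, -0.0007, 0], [0, 0, 0], [0, 0, 0]]' --delta_rot '[[0, 0, 0], [0, 0, 0], [0, 0, 0], [0, 0, 0], [0, 0, 0], [0, 0, 0], [0, 0, 0], [0, 0, 0], [0, 0, 0], [0, 0, 0], [0, 0, 0], [0, 0, 0], [0, 0, 0], [0, 0, 0], [0, 0, 0], [0, 0, 0], [0, 0, 0], [0, 0, 0], [0, 0, 0]]' --grip '[-0.1, -0.1, -0.1, -0.1, -0.1, -0.1, -0.1, -0.1, -0.1, -0.1, -0.1, -0.1, -0.1, -0.1, -0.1, -0.1, -0.1, -0.1, -0.1]'

```text
clock: 31.68
tool_pos: [0.5403, -0.2458, 0.1854]
eef_rot: [0.665, 0.747, -0.0, -0.001]
contact_force: [0.4, 0.5, -0.5]
opening: 0.553
finger_force: 8.9
```

play_rows --translation '[[-0.001, 0, 0.015], [0, 0, 0.03], [0, 0, 0.03], [0, 0, 0.03], [0, 0, 0.015], [0, 0, 0.008], [0, 0, 0.004], [0, 0, 0.0015], [0, 0, 0.0008], [0, 0, 0], [0, 0, 0]]' --delta_rot '[[0, 0, 0], [0, 0, 0], [0, 0, 0], [0, 0, 0], [0, 0, 0], [0, 0, 0], [0, 0, 0], [0, 0, 0], [0, 0, 0], [0, 0, 0], [0, 0, 0]]' --grip '[-0.1, -0.1, -0.1, -0.1, -0.1, -0.1, -0.1, -0.1, -0.1, -0.1, -0.1]'

```text
clock: 33.05
tool_pos: [0.5395, -0.2483, 0.0512]
eef_rot: [0.665, 0.746, -0.001, -0.001]
contact_force: [0.1, 0.5, -0.5]
opening: 0.552
finger_force: 8.9
```

play_rows --translation '[[0, 0, 0], [0, 0, 0], [0, 0, 0], [0, 0, -0.01], [0, 0, -0.03], [0, 0, -0.035], [0, 0, -0.035], [0.005, 0.005, -0.03], [0.015, 0.015, -0.01], [0.025, 0.025, 0], [0.025, 0.025, 0], [0.025, 0.025, 0], [0.025, 0.025, 0], [0.02, 0.025, 0], [0.01, 0.01, 0], [0.004, 0.005, 0], [0, 0, 0], [0, 0, 0]]' --delta_rot '[[0, 0, 0], [0, 0, 0], [0, 0, 0], [0, 0, 0], [0, 0, 0], [0, 0, 0], [0, 0, 0], [0, 0, 0], [0, 0, 0], [0, 0, 0], [0, 0, 0], [0, 0, 0], [0, 0, 0], [0, 0, 0], [0, 0, 0], [0, 0, 0], [0, 0, 9], [0, 0, 9]]' --grip '[0.2, 0.45, 0.45, 0.45, 0.45, 0.45, 0.45, 0.45, 1, 1, 1, 1, 1, 1, 1, 1, 1, 1]'

```text
clock: 35.3
tool_pos: [0.6804, -0.0784, 0.2001]
eef_rot: [0.776, 0.631, -0.002, -0.001]
contact_force: [0.5, 1.0, 0.1]
opening: 0.995
finger_force: 0.0
```

play_rows --translation '[[0, 0, 0], [0, 0, 0], [0, 0, 0], [0, 0, 0], [0, 0, 0], [0, 0, 0]]' --delta_rot '[[0, 0, 9], [0, 0, 9], [0, 0, 9], [0, 0, 8], [0, 0, 0], [0, 0, 0]]' --grip '[1, 1, 1, 1, 1, 1]'

```text
clock: 36.05
tool_pos: [0.6808, -0.0777, 0.2004]
eef_rot: [0.928, 0.372, -0.002, -0.001]
contact_force: [0.5, -0.7, -0.2]
opening: 0.999
finger_force: 0.0
```

```bash
python3 - <<'E'
from h import *
import pickle
s=r.get_state();c,im=cs("wrist"); print(s["tool_pos"],s["eef_rot"],s["clock"]); pickle.dump((c,im),open("w9.pkl","wb"))
a=np.radians(43.5);X=np.array([np.cos(a),np.sin(a),0]);Y=np.array([-X[1],X[0],0]);o=np.array([.681,-.077,.034])
im2=im[60:330,100:410].copy(); im2=cv2.resize(im2,None,fx=2,fy=2)
for p in (o,o-.047*X,o+.052*X,o+.022*Y,o-.022*Y):
    x=proj(c,[p])[0]; print(x.round(1)); cv2.circle(im2,tuple(int(v) for v in ((x-[100,60])*2).round()),3,(0,0,255),-1)
cv2.imwrite("pics/w9.png",im2)
E
```

```text
[ 0.68079168 -0.07770574  0.20044924] [ 9.28313303e-01  3.71794511e-01 -1.72717998e-03 -5.19304415e-04] 36.05
[252.6 178.2]
[252.5 220.3]
[252.8 126.6]
[231.2 178.1]
[274.  178.3]
```

View pics/w9.png

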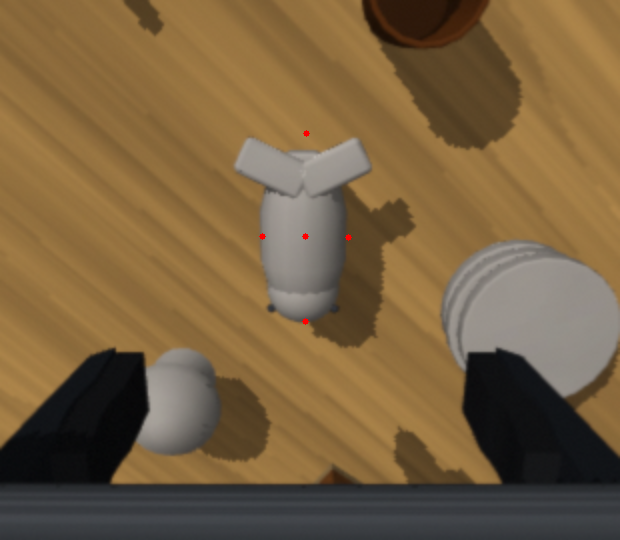

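play_rows --translation '[[0, -0.001, 0.01], [0, 0, 0.025], [0, 0, 0.03], [0, 0, 0.03], [0, 0, 0.03], [0, 0, 0.025], [0, 0, 0.01], [0, 0, 0.0045], [0, 0, 0], [0, 0, 0], [0, 0, 0], [0, 0, 0], [0, 0, 0], [0, 0, 0]]' --delta_rot '[[0, 0, 0], [0, 0, 0], [0, 0, 0], [0, 0, 0], [0, 0, 0], [0, 0, 0], [0, 0, 0], [0, 0, 0], [0, 0, 0], [0, 0, 0], [0, 0, 0], [0, 0, 0], [0, 0, 0], [0, 0, 0]]' --grip '[1, 1, 1, 1, 1, 1, 1, 1, 1, 0.3, -0.2, -0.2, -0.2, -0.2]' --squeeze 18

```text
clock: 37.85
tool_pos: [0.68, -0.0763, 0.0361]
eef_rot: [0.929, 0.371, -0.001, -0.001]
contact_force: [0.1, 0.2, 0.4]
opening: 0.495
finger_force: 17.9
```

```bash
python3 - <<'E'
from h import *
import pickle
from scipy.optimize import least_squares
C={i:pickle.load(open(f"w{i}.pkl","rb"))[0] for i in (2,3)}; C["t"]=r.get_calibration("top")
# local corners: far-left(small end,+y..)
obs=[(2,0,(110,20)),(2,1,(239,142)),(2,2,(187,182)),(2,3,(69,71)),(3,0,(70,132)),(3,3,(34,173)),(3,1,(181,233)),("t",0,(132,180)),("t",1,(187,236)),("t",2,(164,256)),("t",3,(109,199))]
L=np.array([(1,-1),(-1,-1),(-1,1),(1,1)])*[.1055,.043]
def res(p,w=True):
    a=p[2];Rm=np.array([[np.cos(a),-np.sin(a)],[np.sin(a),np.cos(a)]])
    P=np.c_[L@Rm.T+p[:2],np.full(4,.02)]
    return np.concatenate([proj(C[k],P[i])[0]-uv for k,i,uv in obs])
f=least_squares(res,[.55,.287,.78],loss="soft_l1"); print(f.x[:2],np.degrees(f.x[2])); print(res(f.x).reshape(-1,2).round(1).tolist())
p=f.x;d=np.array([np.cos(p[2]),np.sin(p[2])]);print("wide",p[:2]-.0385*d,"small",p[:2]+.0645*d)
E
```

```text
[0.54825099 0.28194932] 43.633924500785206
[[0.6, -1.3], [-8.3, 0.1], [1.9, 1.0], [0.6, -0.6], [-0.7, 0.2], [0.6, 0.7], [1.1, -0.4], [-0.5, -1.4], [-3.4, -0.8], [-3.9, 1.3], [-0.9, 1.2]]
wide [0.5203861  0.25538247] small [0.59493373 0.32645743]
```

play_rows --translation '[[0, 0, -0.005], [0, 0, -0.02], [0, 0, -0.03], [0, 0, -0.03], [0, 0, -0.03], [0.003, -0.01, -0.025], [0.007, -0.022, -0.01], [0.01, -0.032, 0], [0.01, -0.032, 0], [0.01, -0.032, 0], [0.01, -0.032, 0], [0.01, -0.032, 0], [0.01, -0.032, 0], [0.01, -0.032, 0], [0.01, -0.032, 0], [0.01, -0.032, 0], [0.007, -0.02, 0], [0.003, -0.01, 0], [0, 0, 0], [0, 0, 0]]' --delta_rot '[[0, 0, 0], [0, 0, 0], [0, 0, 0], [0, 0, 0], [0, 0, 0], [0, 0, 0], [0, 0, 0], [0, 0, 0], [0, 0, 0], [0, 0, 0], [0, 0, 0], [0, 0, 0], [0, 0, 0], [0, 0, 0], [0, 0, 0], [0, 0, 0], [0, 0, 0], [0, 0, 0], [0, 0, 0], [0, 0, 0]]' --grip '[-0.2, -0.2, -0.2, -0.2, -0.2, -0.2, -0.2, -0.2, -0.2, -0.2, -0.2, -0.2, -0.2, -0.2, -0.2, -0.2, -0.2, -0.2, -0.2, -0.2]'

```text
clock: 40.35
tool_pos: [0.5192, 0.2518, 0.1864]
eef_rot: [0.929, 0.37, -0.002, -0.0]
contact_force: [-0.3, -0.2, -2.0]
opening: 0.492
finger_force: 17.8
```

```bash
python3 - <<'E'
from h import *
s=r.get_state();c,im=cs("wrist"); print(s["tool_pos"],s["eef_rot"],s["clock"],s["opening"],s["contact_force"])
a=np.radians(43.63);X=np.array([np.cos(a),np.sin(a)]);Y=np.array([-X[1],X[0]]);t=np.array([.54825,.28195])
for i,j in ((1,1),(-1,1),(-1,-1),(1,-1)):
    x=proj(c,[np.r_[t+X*i*.1055+Y*j*.043,.02]])[0]; print(x.round(1)); cv2.circle(im,tuple(int(v) for v in x.round()),2,(0,0,255),-1)
cv2.imwrite("pics/w10.png",im)
E
```

```text
[0.51916206 0.25184669 0.18636161] [ 9.28870345e-01  3.70401089e-01 -1.70697484e-03 -3.58332582e-05] 40.35 0.49183348621577044 [-0.28049234 -0.23304183 -1.95336846]
[201.5  16.5]
[212.2 234.8]
[290.6 234.7]
[299.8  16.2]
```

View pics/w10.png

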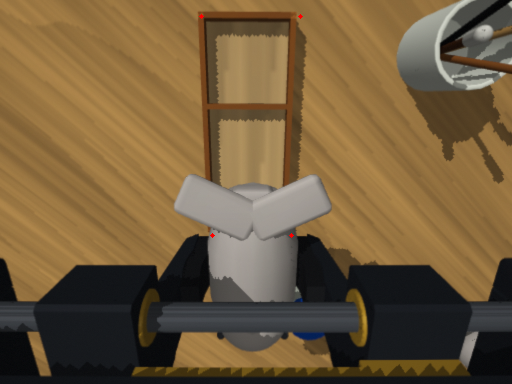

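play_rows --translation '[[0.003, -0.0025, 0.01], [0, 0, 0.025], [0, 0, 0.03], [0, 0, 0.03], [0, 0, 0.025], [0, 0, 0.012], [0, 0, 0.006], [0, 0, 0.003], [0, 0, 0.0015], [0, 0, 0.001], [0, 0, 0], [0, 0, 0]]' --delta_rot '[[0, 0, 0], [0, 0, 0], [0, 0, 0], [0, 0, 0], [0, 0, 0], [0, 0, 0], [0, 0, 0], [0, 0, 0], [0, 0, 0], [0, 0, 0], [0, 0, 0], [0, 0, 0]]' --grip '[-0.2, -0.2, -0.2, -0.2, -0.2, -0.2, -0.2, -0.2, -0.2, -0.2, -0.2, -0.2]'

```text
clock: 41.9
tool_pos: [0.519, 0.2571, 0.0432]
eef_rot: [0.929, 0.371, -0.001, -0.001]
contact_force: [0.1, 0.0, -1.8]
opening: 0.494
finger_force: 17.8
```

play_rows --translation '[[0, 0, 0.0007], [0, 0, 0.0006], [0, 0, 0], [0, 0, 0], [0, 0, 0], [0, 0, 0], [0, 0, -0.01], [0, 0, -0.03], [0, 0, -0.035], [0, 0, -0.035], [0, 0, -0.03], [0, 0, 0], [0, 0, 0]]' --delta_rot '[[0, 0, 0], [0, 0, 0], [0, 0, 0], [0, 0, 0], [0, 0, 0], [0, 0, 0], [0, 0, 0], [0, 0, 0], [0, 0, 0], [0, 0, 0], [0, 0, 0], [0, 0, 0], [0, 0, 0]]' --grip '[-0.2, -0.2, -0.2, 0.05, 0.25, 0.4, 0.4, 0.4, 0.4, 0.4, 0.4, 1, 1]'

```text
clock: 43.52
tool_pos: [0.519, 0.2565, 0.1814]
eef_rot: [0.929, 0.371, -0.002, -0.0]
contact_force: [0.1, -0.7, -0.6]
opening: 0.906
finger_force: 0.0
```

```bash
python3 - <<'E'
from h import *
s=r.get_state();c,im=cs("wrist"); print(s["tool_pos"],s["eef_rot"],s["clock"]); cv2.imwrite("pics/w11.png",im)
a=np.radians(43.63);X=np.array([np.cos(a),np.sin(a)]);Y=np.array([-X[1],X[0]]);t=np.array([.54825,.28195])
print(proj(c,[np.r_[t+X*i*.1055+Y*j*.043,.02] for i,j in ((1,1),(-1,1),(-1,-1),(1,-1))]).round(1).tolist())
E
```

```text
[0.51895551 0.25651812 0.18137376] [ 9.28604570e-01  3.71065887e-01 -1.87127291e-03 -3.97618322e-04] 43.525
[[205.2, 19.0], [215.0, 239.3], [294.3, 239.4], [305.0, 18.9]]
```

View pics/w11.png

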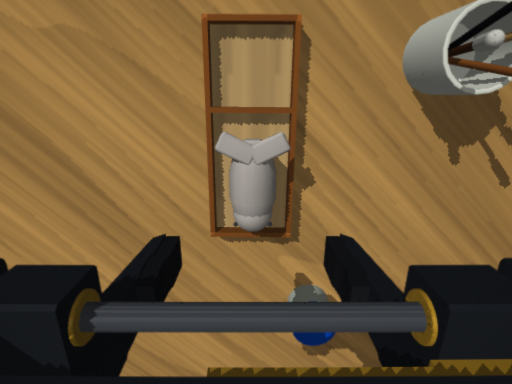

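play_rows --translation '[[-0.01, 0.004, 0], [-0.02, 0.008, 0], [-0.03, 0.013, 0], [-0.03, 0.013, 0], [-0.03, 0.013, 0], [-0.025, 0.01, 0], [-0.012, 0.005, 0], [-0.005, 0.002, 0], [0, 0, 0], [0, 0, 0]]' --delta_rot '[[0, 0, 0], [0, 0, 0], [0, 0, 0], [0, 0, 0], [0, 0, 0], [0, 0, 0], [0, 0, 0], [0, 0, 0], [0, 0, 0], [0, 0, 0]]' --grip '[1, 1, 1, 1, 1, 1, 1, 1, 1, 1]'

```text
clock: 44.82
tool_pos: [0.4493, 0.0972, 0.182]
eef_rot: [0.928, 0.372, -0.001, -0.001]
contact_force: [0.1, -0.2, 0.3]
opening: 0.998
finger_force: 0.0
```

```bash
python3 - <<'E'
from h import *
s=r.get_state();c,im=cs("wrist"); print(s["tool_pos"],s["eef_rot"],s["clock"])
for b,ce in blue(im): print(b,ce,onplane(c,ce,.043).round(4))
print(proj(c,[[.4485,.096,.043]]))
E
```

```text
[0.44926967 0.09718211 0.18196498] [ 9.28372843e-01  3.71647792e-01 -9.23719352e-04 -9.64762290e-04] 44.825
[227, 161, 53, 53, 2182] [253.         187.30980752] [[0.449  0.0969 0.043 ]]
[[253.28312819 188.31132306]]
```

play_rows --translation '[[0, 0, 0.015], [0, 0, 0.03], [0, 0, 0.03], [0, 0, 0.03], [0, 0, 0.025], [0, 0, 0.012], [0, 0, 0.005], [0, 0, 0], [0, 0, 0], [0, 0, 0], [0, 0, 0], [0, 0, 0], [0, 0, 0]]' --delta_rot '[[0, 0, 0], [0, 0, 0], [0, 0, 0], [0, 0, 0], [0, 0, 0], [0, 0, 0], [0, 0, 0], [0, 0, 0], [0, 0, 0], [0, 0, 0], [0, 0, 0], [0, 0, 0], [0, 0, 0]]' --grip '[1, 1, 1, 1, 1, 1, 1, 1, 0.4, -0.1, -0.1, -0.1, -0.1]' --squeeze 15

```text
clock: 46.5
tool_pos: [0.4484, 0.0961, 0.0351]
eef_rot: [0.929, 0.371, -0.001, -0.001]
contact_force: [-0.5, 0.1, 1.8]
opening: 0.559
finger_force: 15.0
```

play_rows --translation '[[0, 0, -0.01], [0, 0, -0.03], [0, 0, -0.03], [0, 0, -0.03], [0.01, -0.003, -0.03], [0.02, -0.005, -0.015], [0.03, -0.008, -0.005], [0.03, -0.008, 0], [0.03, -0.008, 0], [0.03, -0.008, 0], [0.03, -0.008, 0], [0.03, -0.008, 0], [0.025, -0.007, 0], [0.02, -0.004, 0], [0.01, -0.002, 0], [0.003, 0, 0], [0, 0, 0], [0, 0, 0]]' --delta_rot '[[0, 0, 0], [0, 0, 0], [0, 0, 0], [0, 0, 0], [0, 0, 0], [0, 0, 0], [0, 0, 0], [0, 0, 0], [0, 0, 0], [0, 0, 0], [0, 0, 0], [0, 0, 0], [0, 0, 0], [0, 0, 0], [0, 0, 0], [0, 0, 0], [0, 0, 0], [0, 0, 0]]' --grip '[-0.1, -0.1, -0.1, -0.1, -0.1, -0.1, -0.1, -0.1, -0.1, -0.1, -0.1, -0.1, -0.1, -0.1, -0.1, -0.1, -0.1, -0.1]'

```text
clock: 48.75
tool_pos: [0.5952, 0.3298, 0.1845]
eef_rot: [0.929, 0.371, -0.002, -0.0]
contact_force: [0.2, -0.3, -1.4]
opening: 0.564
finger_force: 15.0
```

Down to 0.0415.

play_rows --translation '[[0, 0, 0.015], [0, 0, 0.03], [0, 0, 0.03], [0, 0, 0.03], [0, 0, 0.02], [0, 0, 0.01], [0, 0, 0.005], [0, 0, 0.002], [0, 0, 0.001], [0, 0, 0], [0, 0, 0]]' --delta_rot '[[0, 0, 0], [0, 0, 0], [0, 0, 0], [0, 0, 0], [0, 0, 0], [0, 0, 0], [0, 0, 0], [0, 0, 0], [0, 0, 0], [0, 0, 0], [0, 0, 0]]' --grip '[-0.1, -0.1, -0.1, -0.1, -0.1, -0.1, -0.1, -0.1, -0.1, -0.1, -0.1]'

```text
clock: 50.12
tool_pos: [0.5952, 0.3309, 0.0419]
eef_rot: [0.929, 0.371, -0.001, -0.001]
contact_force: [0.1, 0.8, -2.6]
opening: 0.563
finger_force: 15.0
```

play_rows --translation '[[0, 0, 0.0008], [0, 0, 0], [0, 0, 0], [0, 0, 0], [0, 0, 0], [0, 0, -0.01], [0, 0, -0.03], [0, 0, -0.035], [0, 0, -0.035], [0, 0, -0.03], [-0.01, 0, 0], [-0.03, 0, 0], [-0.03, 0, 0], [-0.03, 0, 0], [-0.02, 0, 0], [0, 0, 0], [0, 0, 0]]' --delta_rot '[[0, 0, 0], [0, 0, 0], [0, 0, 0], [0, 0, 0], [0, 0, 0], [0, 0, 0], [0, 0, 0], [0, 0, 0], [0, 0, 0], [0, 0, 0], [0, 0, 0], [0, 0, 0], [0, 0, 0], [0, 0, 0], [0, 0, 0], [0, 0, 0], [0, 0, 0]]' --grip '[-0.1, 0.1, 0.3, 0.45, 0.45, 0.45, 0.45, 0.45, 0.45, 0.45, 0.45, 0.45, 0.45, 0.45, 0.45, 0.45, 0.45]'

```text
clock: 52.25
tool_pos: [0.5089, 0.2486, 0.1808]
eef_rot: [0.929, 0.371, -0.001, -0.001]
contact_force: [-0.9, -0.8, -0.3]
opening: 0.725
finger_force: 0.0
```

```bash
python3 - <<'E'
from h import *
s=r.get_state(); print(s["tool_pos"],s["clock"])
a=r.snapshot("wrist");b=r.snapshot("side")
cv2.imwrite("pics/end.png",np.hstack([cv2.resize(a[:260,120:400],(400,371)),cv2.resize(b[90:360,150:400],(400,371))]))
E
```

```text
[0.5088894  0.24863861 0.18080307] 52.25
```

View pics/end.png

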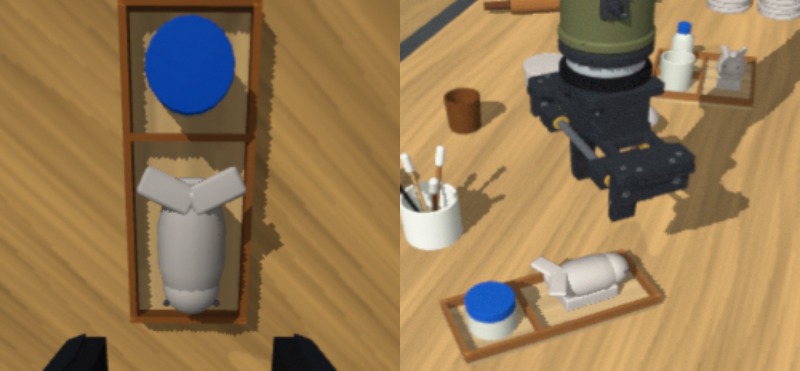

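The jar (left panel, about 190,65) and the whale (190,240) stand in their tray2 cells. The bottle, cup and hare are upright in tray3 (right panel, about 705,70). I'm handing in.

```bash
python3 -c "
from plant import r
print(r.finish_job())"
```

```text
the job is handed in; nothing more can be done
None
```

I made up both kits and handed the job in at about 52 s: the hare, tall bottle and cup are in the three-cell tray, and the whale and squat jar are in the two-cell tray; the last pictures showed all five upright in their cells.

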